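# Set the press dial and start the guarded press at a sock-packing bench

### The arm

A 6-joint arm with a two-finger parallel gripper is mounted at the origin on the work surface. World frame = base frame: x ahead of the robot, y to its left, z up, the work surface at z = 0. Lengths are in m, angles in rad, forces in N, time in s.
With the tool pointing down it reaches from about 0.25 to 0.725 m from the base axis. Payload 4 kg.
Tool frame: the origin (TCP) lies between the finger pads; the fingertips stand 8 mm ahead of it and the grasp point (between the pads) lies 11 mm behind it; z points along the fingers, y is the direction in which the jaws open and shut (so a half turn about z gives the same grasp; the last joint's range is limited). The gripper opens to 85 mm and grips with 20 to 120 N. Pads are 22 mm wide; open, the fingers measure 114 mm over their backs; the gripper's body (76 mm by 85 mm) begins 54 mm behind the grasp point. The pads swing forward as they close: fully open they stand 13 mm farther back than shut.
Start: joints at [1.273, 0.241, 0.005, 1.335, 0, 1.571], TCP at [0.147, 0.478, 0.239] pointing down, gripper open.
Joint ranges: [-2.72, 2.72], [-1.05, 1.87], [-1.09, 1.28], [-1.99, 2.15], [-1.42, 1.44], [-3.14, 3.14]. Speed limits (rad/s): [2.79, 2.79, 3.14, 3.14, 3.14, 3.14].

### API

Orientations are given as a unit quaternion [x, y, z, w].
In Python, from workcell import * gives the robot as it stands.
- The arm moves only by the tool send_rows, never from a script. Its argument "increments" is a list that holds one entry, the list of rows, each a list of 6 numbers: the shift along the tool's x, y, z in units of 50 mm (1.0 is 50 mm), then the turn, a rotation vector about the tool's x, y, z in units of 10 degrees (1.0 is 10 degrees). In form: [[[x, y, z, ax, ay, az], ...]]. A call has 1 to 8 rows; each row shifts and turns the commanded pose from where the row before left it, along the tool's axes as they then stand; what a row does not reach is not made up. A row lasts 1/8 s, in which the tool goes at most 62.5 mm and 10.7 degrees, less where a joint would pass 70% of its speed; a pose out of reach is approached as far as the arm can. A call with a number of a shift or a turn outside -1 to 1 is refused whole. A call with a gripper value outside its range is refused whole. "grip" is the closure, from 0 (fully open) to 1 (shut), set as the call begins (left out, the last holds). The fingers move at their own pace and stop on an object; the grip force is fixed at half the most. Time passes only in rows, so rows that do not move let the fingers close. It gives the time, the measured TCP pose, the force and the opening at its end, in the units of the state.
- get_obs(): the state, without advancing time (a new reading comes with each control period).
- camera(name): name is "scene" or "top" or "wrist"; returns a dict with "color" (480x640x3 uint8, red, green, blue), "z_map" (480x640 float32, m along the optical axis (not along the pixel's ray), 0 where there is no reading), "intrinsics" (3x3 intrinsics, pixels), "pose" (4x4, takes a point from camera to world coordinates); the wrist camera has in their place "mount" (4x4, takes a point from camera to tool coordinates, whose origin is the TCP and whose axes are the flange's). Camera axes: x right, y down, z forward; pixel columns grow to the right and rows downward; lengths in m; the calibration is good to about 2 mm. A picture is of the moment at which its call begins: read the wrist's pose just before it.
- job_done(): hands the job in, once; it reports no verdict.
The state is a dict: "clock": time; "joint_pos": joint angles; "joint_vel": joint speeds; "tau": joint torques, N m; "eef_pos": TCP position; "tool_rot": TCP orientation; "ft_force": force on the tool from outside, world axes, zero at the start; "ft_torque": the same for the moment, N m; "grip_width": finger opening in m.
Only numpy, scipy, OpenCV 4.12 (cv2) and the standard library are available. Lean on these libraries where they do the work, as an engineer would, in place of code of your own. Each camera call takes 0.05 s, during which the arm holds its last target.

### The job

First set the dial: pull its round knob up, turn it clockwise past the gate post until its nose points at the tick mark, and push it fully back in. Then, on the other box, slide the lock tab all the way aside, press the button it was covering all the way down, let it come up, and slide the tab fully back over it. Do not move the things standing around.

Things in the scene. Friction and masses are not known exactly. Their poses are not given: they have to be found in the camera images.
- dial_box: Fixed grey box 120 x 120 x 60 mm (its top is 60 mm above the table), with a round black knob standing on the centre of its top. Origin: centre of its underside; z up, x and y along its sides. Position and yaw vary; it may stand left or right of the start box.
- knob_grip (a point): Centre of the round knob, on its upright axis, half-way up it. Knob 44 mm diameter, 30 mm tall, vertical side, can be gripped from any direction. Fully in, its underside is 8 mm over the box top, this point 23 mm over the box top. The knob, 12 mm of travel, rises with its nose as it is pulled; it does not spring, it stays at the height where it is left (about 2 N friction).
- knob_nose (a point): Outer end of the knob's nose, the pointer: a bar 8 mm wide and 5 mm tall that sticks out of the foot of the knob to 40 mm from the knob's axis (this point at 38 mm). Fully in, the nose spans 3 to 8 mm over the box top, lower than the knob's underside. A fixed steel gate post, 9 mm tall, 32 mm from the axis, stands in the nose's path at a dial_turn of 0.85 rad, and stops it from about 0.6 to 1.1 rad unless the knob is pulled up by 6 mm or more.
- dial_mark (a point): Tick mark on the top of the dial box, 46 mm from the knob's axis: a dark raised bar 12 x 4 mm lying radially. The nose points at it when dial_turn is 1.45 rad.
- dial_pull (a joint): How far the knob is pulled up, m: 0 fully in, 0.012 fully out.
- dial_turn (a joint): Turn of the knob, rad, growing clockwise seen from above; 0 when the nose points along the dial box's -x axis; starts between 0 and 0.45; 1.45 at the tick mark; stops at -0.05 and 1.95. Stiffness: light friction, 0.02 N m; it stays where it is left.
- start_box: Fixed grey box 100 (x) x 170 (y) x 60 mm (its top is 60 mm above the table). On top, two steel rails run along its y axis at x = +-30 mm (6 mm wide, to 17 mm over the box top); the lock tab slides between them. Origin: centre of its underside; z up. Position and yaw vary.
- lug (a point): Centre of the grip lug of the lock tab, an upright square post 14 x 14 mm, 30 mm tall, with its sides along the start box's x and y axes, standing from 16 to 46 mm over the box top (this point 31 mm over it). The tab is a steel plate 52 (x) x 64 (y) mm, 4 mm thick, its top 16 mm over the box top; it reaches 10 mm beyond the lug's centre on its +y side and 54 mm on its -y side, over the button.
- lock_tab (a joint): How far the tab is slid aside, m, along the start box's +y axis: 0 covering the button, 0.060 fully aside. Friction about 1.5 N; it stays where it is left.
- button_top (a point): Centre of the top face of the round black start button, 36 mm diameter, on the start box at x = 0, y = -35 mm of that box; its top is 9 mm over the box top when up. When the tab is fully aside the tab's edge is 36 mm from the button's centre.
- start_button (a joint): How far the button is pressed down, m: 0 up, 0.005 fully down (1.5 N to start, 4 N fully down); springs back up.
- insert_stack: Bystander: a tied stack of white foot-shaped boards, 220 mm long (along its y), 80 mm wide, 96 mm tall, standing close behind the start box. Origin: centre of its underside (the boards reach 110 mm either way along y).
- spray_bottle: Bystander: an upright white can-shaped bottle, 52 mm diameter, 190 mm tall, standing close beside the dial box (its -y side), 100 to 135 mm from the knob. Origin: centre of its underside.
- clip_bowl: Bystander: a clear bowl of metal clips, 80 mm diameter, 45 mm tall, standing between the two boxes, on the robot's side. Origin: centre of its underside.
There are look-alikes about, which are no part of the job. Leave any purple or yellow look-alike of the start_box alone. Leave any purple or turquoise look-alike of the dial_box alone.

How it is judged:
On the way, in this order (a step that is already met when the one before it is completed fails the run):
1. the knob is pulled up (value of joint dial_pull above 0.006 m), for 0.1 s.
2. the knob is fully in with its nose at the tick mark (value of joint dial_pull below 0.002 m and value of joint dial_turn between 1.29 and 1.61 rad), for 0.2 s.
3. the tab is slid all the way aside (value of joint lock_tab above 0.052 m), for 0.1 s.
4. the button is pressed fully down with the tab aside (value of joint start_button above 0.004 m and value of joint lock_tab above 0.045 m), for 0.1 s.
5. the tab is back over the button, which is up (value of joint lock_tab below 0.005 m and value of joint start_button below 0.0015 m), for 0.2 s.
At the end, for the whole second after the job is handed in: The knob is fully in (within 2 mm) with its nose at the tick mark (dial_turn 1.45 within 0.16 rad), the tab is back over the button (within 5 mm of fully back) and the button is up (within 1.5 mm) (all of step 2 and all of step 5); the robot touches nothing.
It fails at once if the lock is opened while the dial is not set and pushed in (value of joint lock_tab above 0.02 m and not (value of joint dial_pull below 0.003 m and value of joint dial_turn between 1.25 and 1.65 rad)).
It fails at once if a thing standing around is moved by more than 15 mm or tipped (distance of any of insert_stack, spray_bottle, clip_bowl from where it was at the start of the episode above 0.015 m or angle between any of insert_stack, spray_bottle, clip_bowl's own z axis and vertical above 0.25 rad).
It also fails if it takes over 72 s, if anything falls off the work surface, if the arm or the gripper's body presses on something with over 40 N, if the wrist force passes 120 N, or if a joint passes its speed limit or range.

## Working session

There is one attempt and no reset: what is moved stays moved. The work goes in short steps, Python scripts to look and compute and a tool call to move; the robot and the scene stay as the last step left them, time stands still between calls to the robot, and variables do not carry over. Pictures are saved under pics/ and viewed, and the job is handed in when it is done.

Besides the shell and the picture viewer there is one more tool, called after ">>>" in YAML: its name, and indented under it one key for each argument. send_rows: Moves the arm, as the interface text tells. Its arguments: {"type":"object","properties":{"increments":{"type":"array"},"grip":{"type":"number"}},"required":["increments"]}

```bash
mkdir -p pics; ls
python3 - <<'E'
from workcell import *
import cv2,numpy as np
o=get_obs();print(o)
for n in("top","scene"):
    c=camera(n);cv2.imwrite(f"pics/{n}0.png",c["color"][...,::-1]);np.savez(f"{n}0.npz",**{k:v for k,v in c.items()})
    print(n,c["intrinsics"],c["pose"])
E
```

```text
pics
{'clock': 0.0, 'joint_pos': array([ 1.27302396e+00,  2.41431362e-01,  3.73856748e-03,  1.33519227e+00,
       -7.42263882e-06,  1.57081259e+00]), 'joint_vel': array([-1.48083145e-03,  4.64642441e-04,  8.30926200e-05,  6.10331545e-05,
       -4.16498408e-04, -1.77335960e-03]), 'tau': array([ 2.40973495e-03, -3.72322476e+01,  2.52406293e+01,  1.71206956e-02,
        2.70807859e-04,  9.49952607e-06]), 'eef_pos': array([0.14652003, 0.47741645, 0.23840923]), 'tool_rot': array([ 1.48344684e-01,  9.88935167e-01, -1.03336475e-03, -1.51239312e-04]), 'ft_force': array([-0.46055525,  0.96180817,  0.71918239]), 'ft_torque': array([0.00590535, 0.028546  , 0.05184326]), 'grip_width': 0.08520443382376171}
top [[531.98934873   0.         317.2725943 ]
 [  0.         531.98934873 239.71231802]
 [  0.           0.           1.        ]] [[-0.01367337 -0.99185697  0.12662062  0.39989007]
 [-0.9994903   0.017211    0.02688704  0.02640489]
 [-0.02884736 -0.12618844 -0.99158676  1.12394756]
 [ 0.          0.          0.          1.        ]]
scene [[554.80526903   0.         318.56555029]
 [  0.         554.80526903 241.87041684]
 [  0.           0.           1.        ]] [[-0.57247702  0.54437543 -0.6131276   1.32591012]
 [ 0.8199185   0.37832849 -0.42965243  0.59497833]
 [-0.00192859 -0.74868081 -0.66292785  0.96633564]
 [ 0.          0.          0.          1.        ]]
```

View pics/top0.png

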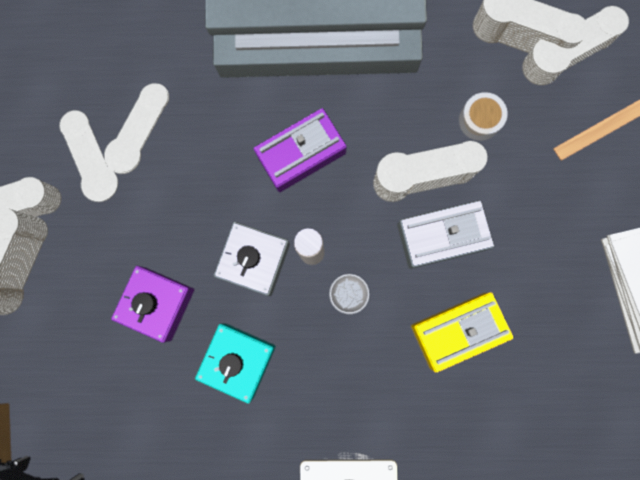

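View pics/scene0.png

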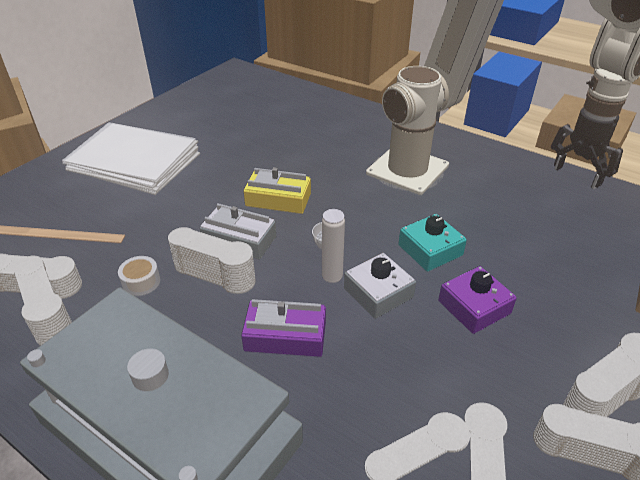

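The top view has three dial boxes: grey (250,258), purple (152,304) and turquoise (235,362). It has three slide boxes: grey (447,233), yellow (463,332) and purple (300,150). The two grey ones fit the description, with the bottle at (309,247), the bowl at (349,293) and the stack at (430,170) next to them. I'll confirm in an enlarged crop and measure.

```bash
cat > h.py <<'E'
import numpy as np,cv2
def cloud(c,T=None):
    K=c["intrinsics"];z=c["z_map"].astype(float);T=c["pose"] if T is None else T
    v,u=np.mgrid[:480,:640]
    P=np.stack([(u-K[0,2])/K[0,0]*z,(v-K[1,2])/K[1,1]*z,z],-1)
    W=P@T[:3,:3].T+T[:3,3]; W[z<=0]=np.nan
    return W
E
python3 - <<'E'
from h import *
c=np.load("top0.npz");W=cloud(c);im=c["color"][...,::-1]
print("table z",np.nanmedian(W[300:330,300:330,2]), np.nanmedian(W[200:220,330:350,2]))
for n,(u0,u1,v0,v1) in dict(dial=(205,295,215,300),start=(392,500,195,272)).items():
    w=W[v0:v1,u0:u1].reshape(-1,3);z=w[:,2]
    m=(z>.052)&(z<.067); 
    col=im[v0:v1,u0:u1].reshape(-1,3).astype(int)
    if n=="start": m=(z>.052)&(z<.085)
    msk=m.reshape(v1-v0,u1-u0).astype(np.uint8); k,l,s,_=cv2.connectedComponentsWithStats(msk); i=1+np.argmax(s[1:,4])
    p=w[(l==i).ravel()]
    r=cv2.minAreaRect((p[:,:2]*1000).astype(np.float32));print(n,r,np.median(p[:,2]))
    for lo,hi in((.067,.073),(.073,.08),(.08,.09),(.09,.12)):
        q=w[(z>lo)&(z<hi)]; print(lo,len(q),q.mean(0).round(4) if len(q) else '', (q.min(0).round(3),q.max(0).round(3)) if len(q) else '')
for n,(u,v) in dict(bottle=(309,240),bowl=(349,293)).items():print(n,W[v,u])
a=cv2.resize(im[210:305,200:330],None,fx=6,fy=6,interpolation=cv2.INTER_CUBIC);cv2.imwrite("pics/c1.png",a)
a=cv2.resize(im[140:275,370:500],None,fx=4.4,fy=4.4,interpolation=cv2.INTER_CUBIC);cv2.imwrite("pics/c2.png",a)
E
```

```text
table z -0.000158118547578745 -0.00014889942334250783
dial ((501.942138671875, 190.7241973876953), (120.00743103027344, 119.61785125732422), 69.90120697021484) 0.05957921290985091
0.067 40 [0.4837 0.2034 0.0696] (array([0.466, 0.169, 0.067]), array([0.516, 0.226, 0.073]))
0.073 12 [0.4881 0.1804 0.0775] (array([0.479, 0.169, 0.074]), array([0.503, 0.207, 0.08 ]))
0.08 18 [0.4948 0.1758 0.0855] (array([0.481, 0.168, 0.082]), array([0.516, 0.195, 0.089]))
0.09 401 [0.5016 0.1901 0.0977] (array([0.48 , 0.169, 0.09 ]), array([0.523, 0.212, 0.104]))
start ((545.61328125, -205.4034423828125), (99.62701416015625, 170.09133911132812), 12.833794593811035) 0.06083009142243345
0.067 126 [ 0.5515 -0.2198  0.0716] (array([ 0.498, -0.275,  0.067]), array([ 0.589, -0.126,  0.073]))
0.073 1151 [ 0.5495 -0.2225  0.0762] (array([ 0.498, -0.285,  0.073]), array([ 0.594, -0.126,  0.08 ]))
0.08 30 [ 0.5437 -0.1984  0.0816] (array([ 0.511, -0.274,  0.08 ]), array([ 0.581, -0.129,  0.088]))
0.09 69 [ 0.5461 -0.2091  0.103 ] (array([ 0.539, -0.217,  0.09 ]), array([ 0.554, -0.202,  0.109]))
bottle [0.51903884 0.06644168 0.1888411 ]
bowl [ 0.42884722 -0.00752598  0.02281465]
```

View pics/c1.png

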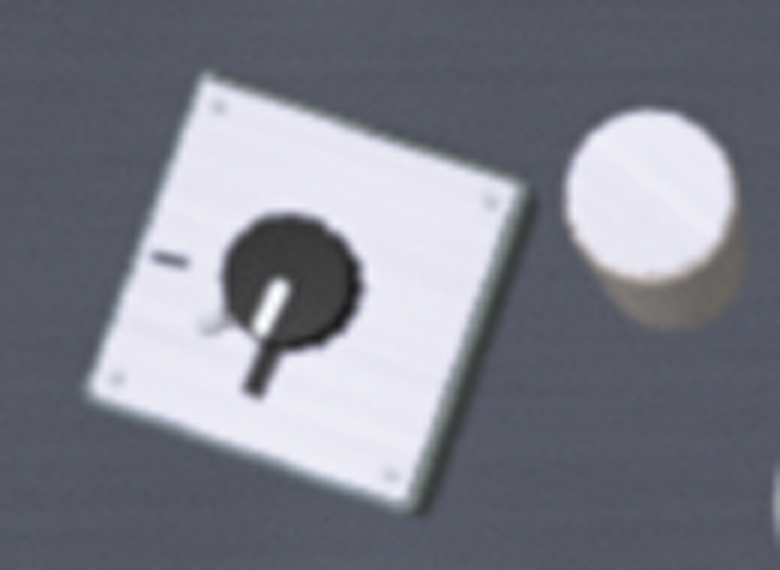

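View pics/c2.png

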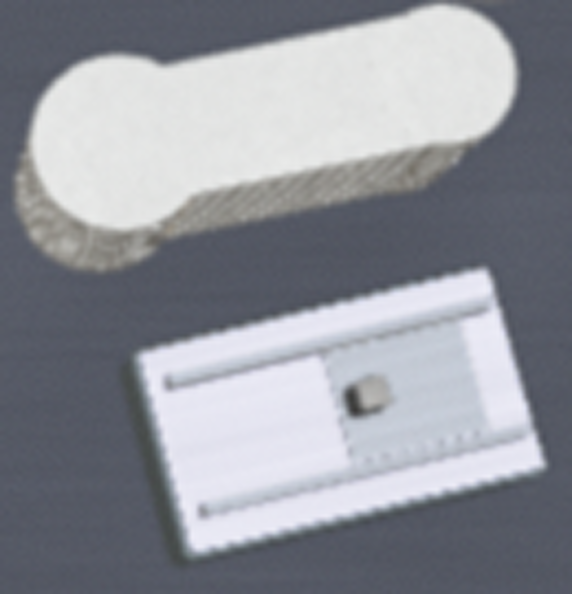

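The crops confirm both. The grey dial box shows the knob (290,275), nose (255,390), post (210,325) and tick (170,260). The grey slide box shows the lug (365,395), with the plate reaching right towards -y. Box sizes measure 120x120 and 100x170, as they must. Next I'll compute the nose angle and check the tick position.

```bash
cat >> h.py <<'E'
from scipy.spatial.transform import Rotation as R
D=np.array([.5018,.1904]); S=np.array([.5456,-.2054]); SY=np.radians(12.83)
ux=np.array([np.cos(SY),np.sin(SY)]);uy=np.array([-np.sin(SY),np.cos(SY)])
def LUG(q=0): return S+uy*(-.005+q)
BTN=S-uy*.035
def yaw(o): # angle of tool y (jaws), deg
    y=R.from_quat(o["tool_rot"]).as_matrix()[:,1];return np.degrees(np.arctan2(y[1],y[0]))
def go(o,p,q=None): # total shift in tool units(50mm), q: jaw yaw deg
    M=R.from_quat(o["tool_rot"]).as_matrix(); d=M.T@(np.array(p)-o["eef_pos"])/.05
    print("shift units",d.round(3),"yaw",yaw(o).round(2))
    if q is not None:
        # target: z down, jaws at yaw q
        a=np.radians(q);yy=np.array([np.cos(a),np.sin(a),0]);zz=np.array([0,0,-1.]);T=np.stack([np.cross(yy,zz),yy,zz],1)
        print("rotvec units(10deg)",(R.from_matrix(M.T@T).as_rotvec(degrees=True)/10).round(3))
def st(o):print("t",round(o["clock"],2),"p",o["eef_pos"].round(4),"f",o["ft_force"].round(1),"w",round(o["grip_width"],4),"j",o["joint_pos"].round(2),"yaw",yaw(o).round(1))
E
python3 - <<'E'
from h import *
c=np.load("top0.npz");K=c["intrinsics"];T=np.linalg.inv(c["pose"])
def proj(p):
    q=T[:3,:3]@np.array(p)+T[:3,3];return (K@(q/q[2]))[:2]
for tr in (0,.06,.15,.3):
    a=np.radians(159.9)-tr;p=proj([*(D+.038*np.array([np.cos(a),np.sin(a)])),.068]);print("nose",tr,(p-[200,210])*6)
a=np.radians(159.9)-1.45;print("tick",(proj([*(D+.046*np.array([np.cos(a),np.sin(a)])),.061])-[200,210])*6)
print("lug",(proj([*LUG(),.106])-[370,140])*4.4)
from workcell import *
o=get_obs();go(o,[*D,.24],70);print(yaw(o))
w=camera("wrist");print(w["mount"].round(3))
E
```

```text
nose 0 [259.83896393 390.85873873]
nose 0.06 [253.50541476 388.40572799]
nose 0.15 [244.32577639 384.0184872 ]
nose 0.3 [230.06394129 374.91356031]
tick [169.93475284 256.27849441]
lug [372.69636006 390.05694605]
shift units [-8.477 -3.404 -0.024] yaw 72.94
rotvec units(10deg) [-0.011  0.     0.294]
72.93694095209757
[[-0.    -0.957 -0.29   0.073]
 [ 1.     0.    -0.    -0.001]
 [ 0.    -0.29   0.957 -0.135]
 [ 0.     0.     0.     1.   ]]
```

>>> send_rows:
  increments:
    - [[-0.7,-0.28,0,0,0,0],[-0.7,-0.28,0,0,0,0],[-0.7,-0.28,0,0,0,0],[-0.7,-0.28,0,0,0,0],[-0.7,-0.28,0,0,0,0],[-0.7,-0.28,0,0,0,0],[-0.7,-0.28,0,0,0,0],[-0.7,-0.28,0,0,0,0]]
  grip: 0

```text
clock: 1.15
eef_pos: [0.3822, 0.2878, 0.239]
tool_rot: [0.148, 0.989, -0.0, -0.0]
ft_force: [-0.1, 0.7, -0.5]
grip_width: 0.0855
```

>>> send_rows:
  increments:
    - [[-0.72,-0.29,0,0,0,0],[-0.72,-0.29,0,0,0,0],[-0.72,-0.29,0,0,0,0],[-0.72,-0.29,0,0,0,0],[0,0,0,0,0,0],[0,0,0,0,0,0]]

```text
clock: 1.9
eef_pos: [0.5017, 0.191, 0.2388]
tool_rot: [0.149, 0.989, -0.0, -0.001]
ft_force: [0.1, 0.9, 0.5]
grip_width: 0.0857
```

Run:
```python
from h import *
from workcell import *
o=get_obs();st(o);go(o,[*D,.24],73)
c=camera("wrist");M=np.eye(4);M[:3,:3]=R.from_quat(o["tool_rot"]).as_matrix();M[:3,3]=o["eef_pos"]
W=cloud(c,M@c["mount"]);im=c["color"][...,::-1].copy()
m=(W[...,2]>.0945)&(W[...,2]<.1015)&(np.hypot(W[...,0]-D[0],W[...,1]-D[1])<.035);p=W[m];print(len(p),np.median(p[:,2]))
r=cv2.minEnclosingCircle((p[:,:2]*1000).astype(np.float32));print(r)
m=(W[...,2]>.056)&(W[...,2]<.061)&(np.hypot(W[...,0]-D[0],W[...,1]-D[1])<.1);p=W[m];print(cv2.minAreaRect((p[:,:2]*1000).astype(np.float32)),np.median(p[:,2]))
cv2.imwrite("pics/w1.png",im)
```

```text
t 1.9 p [0.5017 0.191  0.2388] f [0.1 0.9 0.5] w 0.0857 j [0.36 0.32 0.1  1.36 0.   0.66] yaw 72.9
shift units [-0.006 -0.011 -0.024] yaw 72.92
rotvec units(10deg) [-0.003 -0.008 -0.008]
2339 0.09817960291218492
((501.5384826660156, 189.3126220703125), 22.088775634765625)
((496.15399169921875, 173.9572296142578), (150.21466064453125, 117.05686950683594), 70.03264617919922) 0.060070268920993264
```

View pics/w1.png

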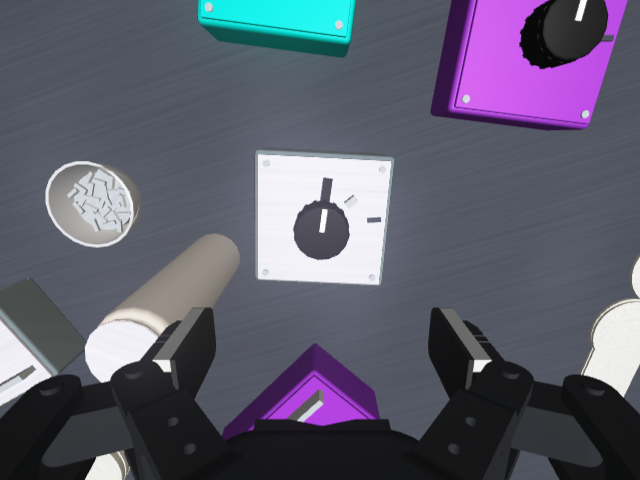

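The wrist view shows the knob (322,230), the nose pointing up (327,185), the post (350,200) and the tick (374,220). The bottle stays to the left, clear of the jaws. Both cameras put the knob centre within 1 mm of the same place, so I'll descend.

>>> send_rows:
  increments:
    - [[0,0,0.6,0,0,0],[0,0,0.6,0,0,0],[0,0,0.6,0,0,0],[0,0,0.5,0,0,0],[0,0,0.4,0,0,0],[0,0,0.3,0,0,0],[0,0,0.2,0,0,0],[0,0,0,0,0,0]]
  grip: 0

```text
clock: 2.95
eef_pos: [0.5016, 0.1912, 0.0789]
tool_rot: [0.148, 0.989, -0.0, -0.0]
ft_force: [0.4, 0.1, 0.2]
grip_width: 0.0856
```

>>> send_rows:
  increments:
    - [[0,0,0,0,0,0],[0,0,0,0,0,0],[0,0,0,0,0,0],[0,0,0,0,0,0],[0,0,0,0,0,0],[0,0,0,0,0,0],[0,0,0,0,0,0],[0,0,0,0,0,0]]
  grip: 1

```text
clock: 3.95
eef_pos: [0.5025, 0.1904, 0.0805]
tool_rot: [0.149, 0.989, -0.0, 0.001]
ft_force: [-1.6, -3.2, 6.3]
grip_width: 0.0423
```

>>> send_rows:
  increments:
    - [[0,0,-0.06,0,0,0],[0,0,-0.06,0,0,0],[0,0,-0.06,0,0,0],[0,0,-0.06,0,0,0],[0,0,0,0,0,0],[0,0,0,0,0,0]]

```text
clock: 4.7
eef_pos: [0.5024, 0.1905, 0.0917]
tool_rot: [0.149, 0.989, -0.001, 0.0]
ft_force: [1.8, -5.4, -0.4]
grip_width: 0.0422
```

Run:
```python
from h import *
from workcell import *
o=get_obs();st(o)
c=camera("scene");im=c["color"][...,::-1];cv2.imwrite("pics/s1.png",cv2.resize(im[220:320,320:440],None,fx=6,fy=6,interpolation=cv2.INTER_CUBIC))
c=camera("wrist");im=c["color"][...,::-1];cv2.imwrite("pics/w2.png",im)
```

```text
t 4.7 p [0.5024 0.1905 0.0917] f [ 1.8 -5.4 -0.4] w 0.0422 j [ 0.36  0.42 -0.14  1.01 -0.    0.66] yaw 72.9
```

View pics/s1.png

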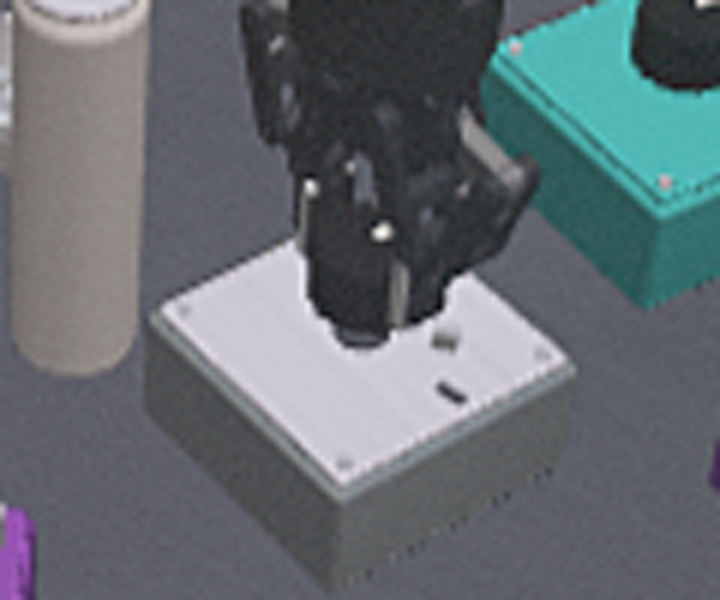

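View pics/w2.png

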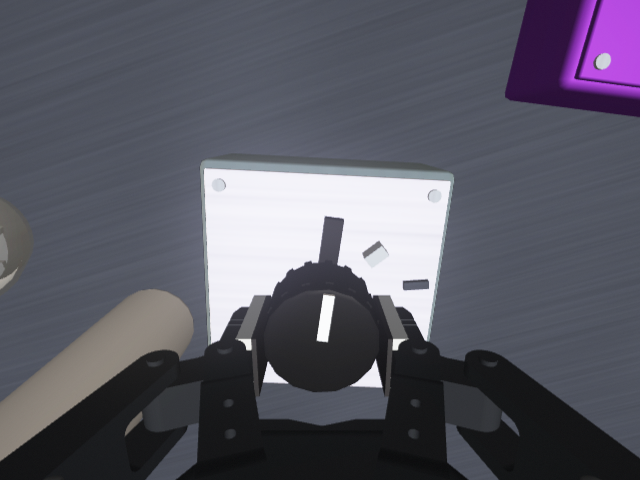

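The wrist view shows the knob held centrally (320,340) and lifted, with the nose at (332,235) and the post at (375,255). The scene view shows the stem underneath. Now I'll turn it 80° clockwise.

>>> send_rows:
  increments:
    - [[0,0,0,0,0,0.5],[0,0,0,0,0,0.7],[0,0,0,0,0,0.7],[0,0,0,0,0,0.7],[0,0,0,0,0,0.7],[0,0,0,0,0,0.7],[0,0,0,0,0,0.7],[0,0,0,0,0,0.7]]

```text
clock: 5.8
eef_pos: [0.5021, 0.1901, 0.0917]
tool_rot: [0.583, 0.812, -0.001, 0.001]
ft_force: [0.4, -5.6, 0.7]
grip_width: 0.042
```

>>> send_rows:
  increments:
    - [[0,0,0,0,0,0.7],[0,0,0,0,0,0.7],[0,0,0,0,0,0.7],[0,0,0,0,0,0.5],[0,0,0,0,0,0],[0,0,0,0,0,0]]

```text
clock: 6.55
eef_pos: [0.5019, 0.19, 0.0917]
tool_rot: [0.75, 0.662, -0.001, 0.001]
ft_force: [0.3, -6.0, 0.9]
grip_width: 0.0427
```

Run:
```python
from h import *
from workcell import *
o=get_obs();st(o)
c=camera("wrist");M=np.eye(4);M[:3,:3]=R.from_quat(o["tool_rot"]).as_matrix();M[:3,3]=o["eef_pos"]
W=cloud(c,M@c["mount"]);im=c["color"][...,::-1];cv2.imwrite("pics/w3.png",im);np.savez("w3.npz",W=W,im=im)
r=np.hypot(W[...,0]-D[0],W[...,1]-D[1]);an=159.9-np.degrees(np.arctan2(W[...,1]-D[1],W[...,0]-D[0]))
dark=im.max(-1)<110
m=dark&(r>.028)&(r<.039)&(W[...,2]>.064)&(W[...,2]<.085)&(an>0)&(an<120);print("nose",m.sum(),np.radians(np.median(an[m])),np.median(W[m][:,2]))
m=dark&(r>.041)&(r<.052)&(W[...,2]>.058)&(W[...,2]<.064)&(an>40)&(an<120);print("tick",m.sum(),np.radians(np.median(an[m])),np.median(r[m]))
```

```text
t 6.55 p [0.5019 0.19   0.0917] f [ 0.3 -6.   0.9] w 0.0427 j [ 0.36  0.42 -0.14  1.01 -0.    2.06] yaw -7.1
nose 461 1.4958169230720237 0.07931908025225343
tick 0 nan nan
  return _methods._mean(a, axis=axis, dtype=dtype,
  ret = ret.dtype.type(ret / rcount)
```

View pics/w3.png

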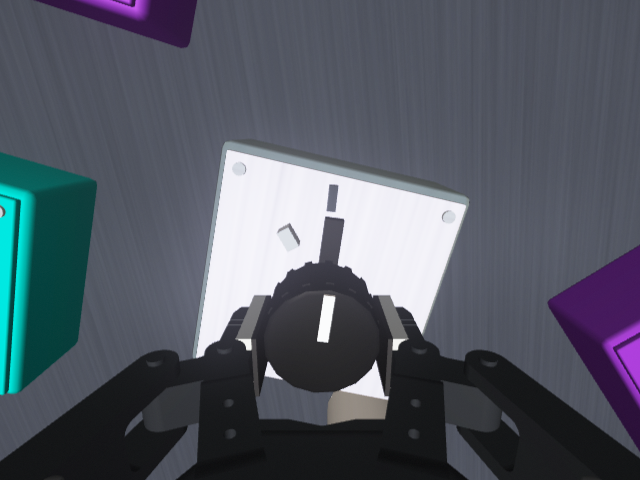

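The nose (333,240) now points at the tick (333,198), with dial_turn measured at 1.50. I'll turn back 2.5° and push in.

>>> send_rows:
  increments:
    - [[0,0,0,0,0,-0.25],[0,0,0.06,0,0,0],[0,0,0.06,0,0,0],[0,0,0.06,0,0,0],[0,0,0.06,0,0,0],[0,0,0.04,0,0,0],[0,0,0,0,0,0],[0,0,0,0,0,0]]

```text
clock: 7.6
eef_pos: [0.502, 0.1901, 0.0803]
tool_rot: [0.735, 0.678, -0.0, 0.001]
ft_force: [-5.0, -7.8, 16.3]
grip_width: 0.0421
```

Run:
```python
from h import *
from workcell import *
o=get_obs();st(o)
c=camera("wrist");M=np.eye(4);M[:3,:3]=R.from_quat(o["tool_rot"]).as_matrix();M[:3,3]=o["eef_pos"]
W=cloud(c,M@c["mount"]);im=c["color"][...,::-1];cv2.imwrite("pics/w4.png",im)
r=np.hypot(W[...,0]-D[0],W[...,1]-D[1]);an=159.9-np.degrees(np.arctan2(W[...,1]-D[1],W[...,0]-D[0]))
dark=im.max(-1)<110
m=dark&(r>.028)&(r<.039)&(W[...,2]>.062)&(W[...,2]<.085)&(an>0)&(an<120);print("nose",m.sum(),np.radians(np.median(an[m])),np.median(W[m][:,2]))
m=(r<.015)&(W[...,2]>.08);print("top",np.median(W[m][:,2]))
```

```text
t 7.6 p [0.502  0.1901 0.0803] f [-5.  -7.8 16.3] w 0.0421 j [ 0.36  0.43 -0.16  0.98 -0.    2.01] yaw -4.6
nose 468 1.4497442253627748 0.068092496670541
top 0.14815283944937357
```

>>> send_rows:
  increments:
    - [[0,0,0,0,0,0],[0,0,0,0,0,0],[0,0,0,0,0,0],[0,0,0,0,0,0],[0,0,0,0,0,0],[0,0,0,0,0,0]]
  grip: 0

```text
clock: 8.4
eef_pos: [0.5021, 0.1911, 0.0772]
tool_rot: [0.735, 0.678, -0.0, -0.0]
ft_force: [-0.4, -0.4, -0.6]
grip_width: 0.0855
```

>>> send_rows:
  increments:
    - [[0,0,-0.2,0,0,0],[0,0,-0.4,0,0,0],[0,0,-0.6,0,0,0],[0,0,-0.6,0,0,0],[0,0,-0.6,0,0,0],[0,0,-0.6,0,0,0],[0,0,0,0,0,0],[0,0,0,0,0,0]]

```text
clock: 9.4
eef_pos: [0.5018, 0.1909, 0.227]
tool_rot: [0.735, 0.678, -0.0, -0.0]
ft_force: [-0.6, -1.0, -0.8]
grip_width: 0.0854
```

Run:
```python
from h import *
from workcell import *
o=get_obs();st(o)
c=camera("wrist");M=np.eye(4);M[:3,:3]=R.from_quat(o["tool_rot"]).as_matrix();M[:3,3]=o["eef_pos"]
W=cloud(c,M@c["mount"]);im=c["color"][...,::-1];cv2.imwrite("pics/w5.png",im)
r=np.hypot(W[...,0]-D[0],W[...,1]-D[1]);an=159.9-np.degrees(np.arctan2(W[...,1]-D[1],W[...,0]-D[0]))
dark=im.max(-1)<110
m=dark&(r>.028)&(r<.039)&(W[...,2]>.062)&(W[...,2]<.085)&(an>0)&(an<120);print("nose",m.sum(),np.radians(np.median(an[m])),np.median(W[m][:,2]))
m=(r<.012)&(W[...,2]>.08);print("top",np.median(W[m][:,2]))
m=(r>.05)&(r<.055);print("box",np.median(W[m][:,2]))
```

```text
t 9.4 p [0.5018 0.1909 0.227 ] f [-0.6 -1.  -0.8] w 0.0854 j [0.36 0.32 0.08 1.33 0.   2.01] yaw -4.6
nose 120 1.463033488689448 0.06820390094837747
top 0.2994701030511804
box 0.27534158928910396
```

View pics/w5.png

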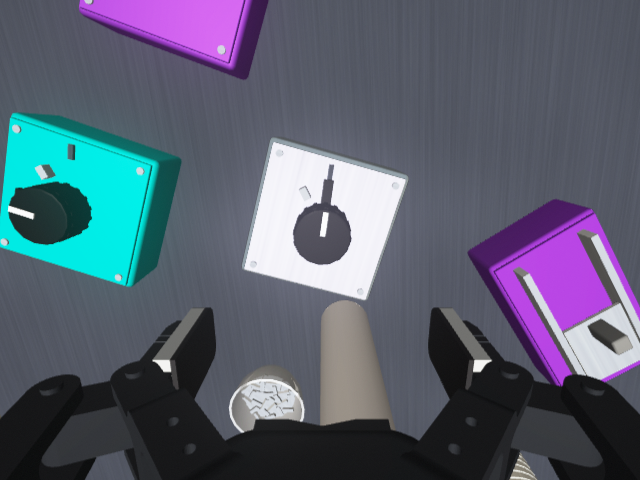

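The nose lies in line with the tick (330,172), measured at 1.46 rad, and its top is at 68.2 mm, so the knob is fully in. Next I'll move to the lug, rising first to clear the bottle.

Run:
```python
from h import *
from workcell import *
o=get_obs();go(o,[*LUG(),.25],-77.17)
```

```text
shift units [-7.924  1.539 -0.47 ] yaw -4.56
rotvec units(10deg) [-5.000e-03  1.000e-02  7.261e+00]
```

>>> send_rows:
  increments:
    - [[0,0,-0.47,0,0,0],[-0.8,0.15,0,0,0,0],[-0.8,0.15,0,0,0,0],[-0.8,0.15,0,0,0,0],[-0.8,0.15,0,0,0,0],[-0.8,0.15,0,0,0,0],[-0.8,0.15,0,0,0,0],[-0.8,0.15,0,0,0,0]]

```text
clock: 10.45
eef_pos: [0.5315, -0.0934, 0.2492]
tool_rot: [0.735, 0.678, -0.001, -0.001]
ft_force: [1.0, -0.5, -0.3]
grip_width: 0.0854
```

>>> send_rows:
  increments:
    - [[-0.8,0.15,0,0,0,0],[-0.8,0.17,0,0,0,0],[-0.72,0.17,0,0,0,0],[0,0,0,0,0,0.9],[0,0,0,0,0,0.9],[0,0,0,0,0,0.9],[0,0,0,0,0,0.9],[0,0,0,0,0,0.9]]

```text
clock: 11.45
eef_pos: [0.5467, -0.2095, 0.249]
tool_rot: [0.939, 0.343, -0.001, -0.001]
ft_force: [-0.6, 0.7, 0.3]
grip_width: 0.0854
```

>>> send_rows:
  increments:
    - [[0,0,0,0,0,0.9],[0,0,0,0,0,0.9],[0,0,0,0,0,0.9],[0,0,0,0,0,0.06],[0,0,0,0,0,0]]

```text
clock: 12.08
eef_pos: [0.5471, -0.2097, 0.2499]
tool_rot: [0.994, 0.113, -0.001, -0.0]
ft_force: [0.3, 0.8, -0.1]
grip_width: 0.0854
```

Run:
```python
from h import *
from workcell import *
o=get_obs();st(o);go(o,[*LUG(),.25],-77.17)
c=camera("wrist");M=np.eye(4);M[:3,:3]=R.from_quat(o["tool_rot"]).as_matrix();M[:3,3]=o["eef_pos"]
W=cloud(c,M@c["mount"]);im=c["color"][...,::-1];cv2.imwrite("pics/w6.png",im)
r=np.hypot(W[...,0]-LUG()[0],W[...,1]-LUG()[1])
m=(r<.03)&(W[...,2]>.102)&(W[...,2]<.11);p=W[m];print(LUG(),len(p),cv2.minAreaRect((p[:,:2]*1000).astype(np.float32)),np.median(p[:,2]))
m=(r<.04)&(W[...,2]>.05)&(W[...,2]<.0785);print("plate",np.median(W[m][:,2]))
```

```text
t 12.07 p [ 0.5471 -0.2097  0.2499] f [ 0.3  0.8 -0.1] w 0.0854 j [-0.37  0.41  0.27  1.43  0.    2.55] yaw -77.0
shift units [-0.01   0.01  -0.001] yaw -77.04
rotvec units(10deg) [-0.005  0.008  0.013]
[ 0.5467103  -0.21027517] 301 ((548.3635864257812, -211.83660888671875), (13.498446464538574, 13.590508460998535), 12.40571403503418) 0.10580338337324824
plate 0.07553159441545443
```

View pics/w6.png

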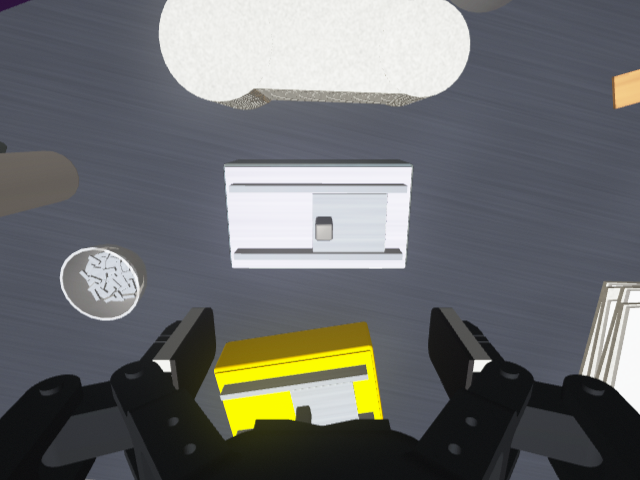

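The wrist view shows the lug (324,229) standing on the plate with the button hidden. The lug top is at 106 mm and measures 13.5 mm square, as it should. I'll descend and grip it.

>>> send_rows:
  increments:
    - [[0,0,0.6,0,0,0],[0,0,0.6,0,0,0],[0,0,0.6,0,0,0],[0,0,0.5,0,0,0],[0,0,0.4,0,0,0],[0,0,0.3,0,0,0],[0,0,0.2,0,0,0],[0,0,0,0,0,0]]

```text
clock: 13.12
eef_pos: [0.5471, -0.2097, 0.0902]
tool_rot: [0.994, 0.112, -0.001, -0.0]
ft_force: [-0.0, -0.1, 0.1]
grip_width: 0.0854
```

>>> send_rows:
  increments:
    - [[0,0,0,0,0,0],[0,0,0,0,0,0],[0,0,0,0,0,0],[0,0,0,0,0,0],[0,0,0,0,0,0],[0,0,0,0,0,0],[0,0,0,0,0,0],[0,0,0,0,0,0]]
  grip: 1

```text
clock: 14.12
eef_pos: [0.5476, -0.21, 0.0913]
tool_rot: [0.994, 0.112, 0.0, 0.0]
ft_force: [-1.5, -0.1, 4.5]
grip_width: 0.0126
```

>>> send_rows:
  increments:
    - [[0,-0.2,0,0,0,0],[0,-0.2,0,0,0,0],[0,-0.2,0,0,0,0],[0,-0.2,0,0,0,0],[0,-0.2,0,0,0,0],[0,-0.18,0,0,0,0],[0,0,0,0,0,0],[0,0,0,0,0,0]]

```text
clock: 15.12
eef_pos: [0.5345, -0.1524, 0.0912]
tool_rot: [0.994, 0.112, 0.0, 0.0]
ft_force: [-1.4, -1.9, 6.2]
grip_width: 0.0128
```

Run:
```python
from h import *
from workcell import *
o=get_obs();st(o);print((o["eef_pos"][:2]-[.5476,-.21])@uy)
c=camera("wrist");im=c["color"][...,::-1];cv2.imwrite("pics/w7.png",im)
```

```text
t 15.12 p [ 0.5345 -0.1524  0.0912] f [-1.4 -1.9  6.2] w 0.0128 j [-0.28  0.45 -0.09  1.03 -0.    2.64] yaw -77.2
0.05905512013022993
```

View pics/w7.png

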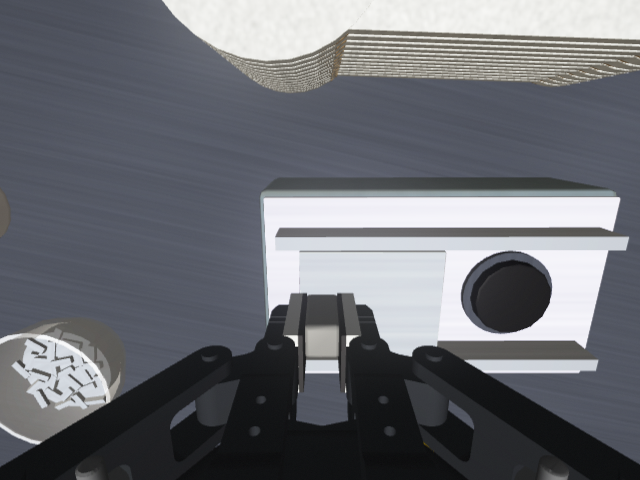

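The tab is slid 59 mm aside and the button is exposed at (512,292). I'll release, lift, and press the button with the fingers shut.

>>> send_rows:
  increments:
    - [[0,0,0,0,0,0],[0,0,0,0,0,0],[0,0,0,0,0,0],[0,0,0,0,0,0],[0,0,0,0,0,0],[0,0,0,0,0,0]]
  grip: 0

```text
clock: 15.92
eef_pos: [0.5343, -0.1522, 0.0908]
tool_rot: [0.994, 0.112, 0.0, -0.0]
ft_force: [0.4, 0.3, -0.1]
grip_width: 0.0853
```

>>> send_rows:
  increments:
    - [[0,0,-0.4,0,0,0],[0,0,-0.6,0,0,0],[0,0,-0.6,0,0,0],[0,0,-0.4,0,0,0],[0,0.45,0,0,0,0],[0,0.45,0,0,0,0],[0,0.45,0,0,0,0],[0,0.43,0,0,0,0]]

```text
clock: 16.92
eef_pos: [0.5535, -0.2412, 0.1889]
tool_rot: [0.994, 0.111, -0.001, -0.001]
ft_force: [0.5, -0.8, 0.2]
grip_width: 0.0853
```

>>> send_rows:
  increments:
    - [[0,0,0,0,0,0],[0,0,0,0,0,0],[0,0,0,0,0,0],[0,0,0,0,0,0],[0,0,0,0,0,0],[0,0,0,0,0,0],[0,0,0,0,0,0],[0,0,0,0,0,0]]
  grip: 1

```text
clock: 17.92
eef_pos: [0.5541, -0.239, 0.1909]
tool_rot: [0.994, 0.112, 0.0, 0.0]
ft_force: [0.0, 0.0, -0.7]
grip_width: 0.0001
```

Run:
```python
from h import *
from workcell import *
o=get_obs();st(o);print(BTN);go(o,[*BTN,.072],-77.17)
c=camera("wrist");im=c["color"][...,::-1];cv2.imwrite("pics/w8.png",im)
M=np.eye(4);M[:3,:3]=R.from_quat(o["tool_rot"]).as_matrix();M[:3,3]=o["eef_pos"]
W=cloud(c,M@c["mount"]);L=(W[...,:2]-S)
for q in (.05,.055,.06):
    l=LUG(q);m=(np.hypot(W[...,0]-l[0],W[...,1]-l[1])<.02)&(W[...,2]>.1)&(W[...,2]<.11);p=W[m];print(q,len(p),((p[:,:2]-S)@uy).mean() if len(p) else '')
m=(np.hypot(W[...,0]-BTN[0],W[...,1]-BTN[1])<.03)&(W[...,2]>.0665)&(W[...,2]<.0725)&(im.max(-1)<90);p=W[m];print(len(p),cv2.minEnclosingCircle((p[:,:2]*1000).astype(np.float32)),np.median(p[:,2]))
```

```text
t 17.93 p [ 0.5541 -0.239   0.1909] f [ 0.   0.  -0.7] w 0.0001 j [-0.41  0.47  0.21  1.31 -0.    2.51] yaw -77.2
[ 0.55337207 -0.23952616]
shift units [-0.016  0.006  2.377] yaw -77.16
rotvec units(10deg) [ 0.    -0.     0.001]
0.05 516 0.0519564162584466
0.055 516 0.0519564162584466
0.06 516 0.0519564162584466
1418 ((554.8889770507812, -241.10438537597656), 17.774669647216797) 0.06901229621866439
```

View pics/w8.png

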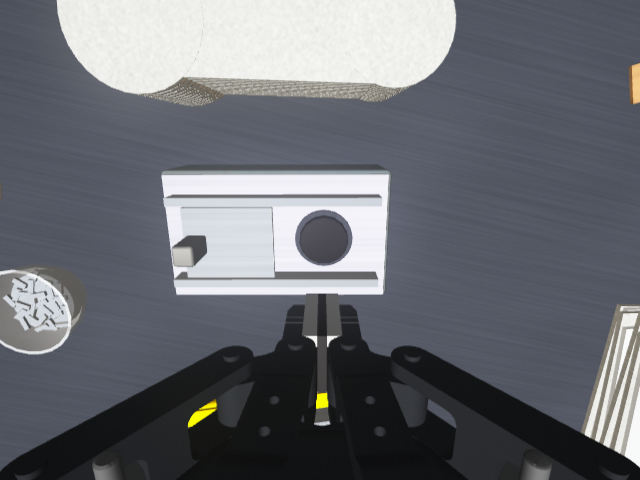

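The button (324,237) lies under the shut fingers, its top measured at 69 mm. The tab is still aside. I'll descend and press.

>>> send_rows:
  increments:
    - [[0,0,0.5,0,0,0],[0,0,0.5,0,0,0],[0,0,0.5,0,0,0],[0,0,0.4,0,0,0],[0,0,0.3,0,0,0],[0,0,0,0,0,0]]

```text
clock: 18.73
eef_pos: [0.5532, -0.2387, 0.0795]
tool_rot: [0.994, 0.112, -0.001, -0.001]
ft_force: [0.1, 0.1, -1.4]
grip_width: 0.0002
```

>>> send_rows:
  increments:
    - [[0,0,0.05,0,0,0],[0,0,0.05,0,0,0],[0,0,0.05,0,0,0],[0,0,0,0,0,0],[0,0,0,0,0,0],[0,0,0,0,0,0]]

```text
clock: 19.48
eef_pos: [0.5548, -0.2394, 0.0739]
tool_rot: [0.994, 0.112, 0.001, 0.0]
ft_force: [1.0, -0.2, 2.6]
grip_width: -0.0003
```

>>> send_rows:
  increments:
    - [[0,0,0.03,0,0,0],[0,0,0.03,0,0,0],[0,0,0.03,0,0,0],[0,0,0,0,0,0],[0,0,0,0,0,0],[0,0,0,0,0,0]]

```text
clock: 20.23
eef_pos: [0.5549, -0.2394, 0.0719]
tool_rot: [0.994, 0.112, 0.001, 0.001]
ft_force: [-2.7, 1.0, 16.5]
grip_width: -0.0003
```

16.5 N means the button is bottomed. I'll lift off, open, and go back to the lug.

>>> send_rows:
  increments:
    - [[0,0,-0.2,0,0,0],[0,0,-0.4,0,0,0],[0,0,-0.6,0,0,0],[0,0,-0.6,0,0,0],[0,0,-0.6,0,0,0],[0,0,0,0,0,0],[0,0,0,0,0,0]]

```text
clock: 21.1
eef_pos: [0.553, -0.2386, 0.1871]
tool_rot: [0.994, 0.112, -0.001, -0.001]
ft_force: [-1.1, -1.0, 0.1]
grip_width: 0.0
```

>>> send_rows:
  increments:
    - [[0,-0.45,0,0,0,0],[0,-0.45,0,0,0,0],[0,-0.45,0,0,0,0],[0,-0.43,0,0,0,0],[0,0,0,0,0,0],[0,0,0,0,0,0],[0,0,0,0,0,0],[0,0,0,0,0,0]]
  grip: 0

```text
clock: 22.1
eef_pos: [0.5344, -0.1528, 0.1888]
tool_rot: [0.994, 0.111, 0.0, 0.0]
ft_force: [-0.5, 1.3, 0.1]
grip_width: 0.0856
```

Run:
```python
from h import *
from workcell import *
o=get_obs();st(o);go(o,[.5345,-.1524,.0905],-77.17)
c=camera("wrist");im=c["color"][...,::-1];cv2.imwrite("pics/w9.png",im)
M=np.eye(4);M[:3,:3]=R.from_quat(o["tool_rot"]).as_matrix();M[:3,3]=o["eef_pos"]
W=cloud(c,M@c["mount"])
m=(np.hypot(W[...,0]-BTN[0],W[...,1]-BTN[1])<.012)&(W[...,2]>.055)&(W[...,2]<.08);print("btn z",np.median(W[m][:,2]))
l=LUG(.058);m=(np.hypot(W[...,0]-l[0],W[...,1]-l[1])<.02)&(W[...,2]>.1)&(W[...,2]<.11);p=W[m];print(len(p),((p[:,:2]-S)@uy).mean())
```

```text
t 22.1 p [ 0.5344 -0.1528  0.1888] f [-0.5  1.3  0.1] w 0.0856 j [-0.28  0.38  0.06  1.26 -0.    2.64] yaw -77.2
shift units [ 0.004 -0.009  1.965] yaw -77.21
rotvec units(10deg) [ 0.001 -0.    -0.004]
btn z 0.06911966751395315
493 0.05305953656128744
```

View pics/w9.png

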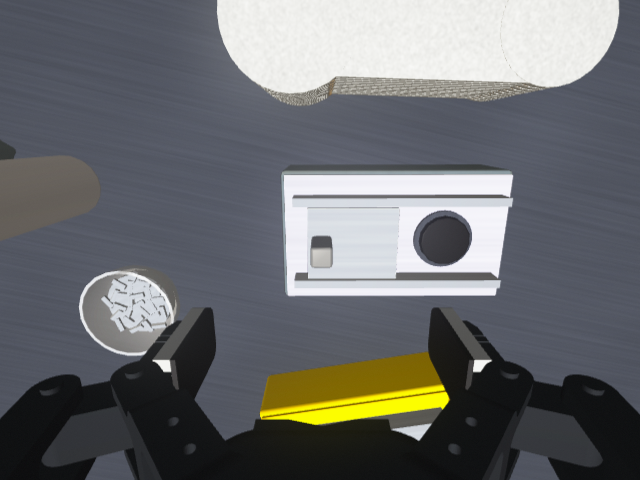

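The button (443,239) is back up at 69 mm and the lug is at (321,251). I'll grip it and slide it back.

>>> send_rows:
  increments:
    - [[0,0,0.5,0,0,0],[0,0,0.5,0,0,0],[0,0,0.4,0,0,0],[0,0,0.3,0,0,0],[0,0,0.26,0,0,0],[0,0,0,0,0,0]]

```text
clock: 22.9
eef_pos: [0.5337, -0.1522, 0.0898]
tool_rot: [0.994, 0.112, -0.001, -0.0]
ft_force: [0.2, -0.6, 0.3]
grip_width: 0.0853
```

>>> send_rows:
  increments:
    - [[0,0,0,0,0,0],[0,0,0,0,0,0],[0,0,0,0,0,0],[0,0,0,0,0,0],[0,0,0,0,0,0],[0,0,0,0,0,0],[0,0,0,0,0,0],[0,0,0,0,0,0]]
  grip: 1

```text
clock: 23.9
eef_pos: [0.5346, -0.1524, 0.0913]
tool_rot: [0.994, 0.112, 0.0, 0.0]
ft_force: [-1.3, -0.9, 6.3]
grip_width: 0.013
```

>>> send_rows:
  increments:
    - [[0,0.2,0,0,0,0],[0,0.2,0,0,0,0],[0,0.2,0,0,0,0],[0,0.2,0,0,0,0],[0,0.2,0,0,0,0],[0,0.2,0,0,0,0],[0,0,0,0,0,0],[0,0,0,0,0,0]]

```text
clock: 24.9
eef_pos: [0.548, -0.2109, 0.0913]
tool_rot: [0.994, 0.112, 0.0, 0.0]
ft_force: [-0.3, 0.7, 5.0]
grip_width: 0.0126
```

>>> send_rows:
  increments:
    - [[0,0,0,0,0,0],[0,0,0,0,0,0],[0,0,0,0,0,0],[0,0,0,0,0,0],[0,0,0,0,0,0],[0,0,0,0,0,0]]
  grip: 0

```text
clock: 25.65
eef_pos: [0.5477, -0.2108, 0.0908]
tool_rot: [0.994, 0.112, 0.0, -0.0]
ft_force: [-0.1, -0.4, -0.5]
grip_width: 0.0855
```

>>> send_rows:
  increments:
    - [[0,0,-0.3,0,0,0],[0,0,-0.6,0,0,0],[0,0,-0.6,0,0,0],[0,0,-0.6,0,0,0],[0,0,-0.6,0,0,0],[0,0,-0.5,0,0,0],[0,0,0,0,0,0],[0,0,0,0,0,0]]

```text
clock: 26.65
eef_pos: [0.5473, -0.2107, 0.2503]
tool_rot: [0.994, 0.112, -0.0, -0.0]
ft_force: [0.0, 0.5, -0.8]
grip_width: 0.0851
```

Run:
```python
from h import *
from workcell import *
o=get_obs();st(o)
c=camera("wrist");im=c["color"][...,::-1];cv2.imwrite("pics/w10.png",im)
M=np.eye(4);M[:3,:3]=R.from_quat(o["tool_rot"]).as_matrix();M[:3,3]=o["eef_pos"]
W=cloud(c,M@c["mount"]);l=LUG(0)
m=(np.hypot(W[...,0]-l[0],W[...,1]-l[1])<.03)&(W[...,2]>.102)&(W[...,2]<.11);p=W[m];print(len(p),cv2.minAreaRect((p[:,:2]*1000).astype(np.float32)))
c=camera("top");im=c["color"][...,::-1];cv2.imwrite("pics/top9.png",im);W=cloud(c)
dark=im.max(-1)<110
r=np.hypot(W[...,0]-D[0],W[...,1]-D[1]);an=np.radians(159.9-np.degrees(np.arctan2(W[...,1]-D[1],W[...,0]-D[0])))
m=dark&(r>.028)&(r<.039)&(W[...,2]<.08)&(an>0)&(an<2.2);print("nose",m.sum(),np.median(an[m]),np.median(W[m][:,2]))
m=(r<.012);print("knob top",np.median(W[m][:,2]))
W0=cloud(np.load("top0.npz"))
for n,(u,v,h) in dict(bottle=(309,240,.17),bowl=(349,293,.02),stack=(430,170,.08)).items():
  out=[]
  for w in (W0,W):
    s=w[v-45:v+45,u-(65 if n=="stack" else 25):u+(65 if n=="stack" else 25)].reshape(-1,3);s=s[(s[:,2]>h)&(s[:,2]<h+.03)];out.append(np.r_[len(s),np.median(s,0).round(4)])
  print(n,out)
```

```text
t 26.65 p [ 0.5473 -0.2107  0.2503] f [ 0.   0.5 -0.8] w 0.0851 j [-0.37  0.41  0.28  1.43  0.    2.55] yaw -77.2
292 ((548.4526977539062, -211.65748596191406), (13.575577735900879, 12.76746654510498), 12.993439674377441)
nose 14 1.4184101410726897 0.06798568293590157
knob top 0.09785114376618553
bottle [array([6.420e+02, 5.149e-01, 6.810e-02, 1.895e-01]), array([6.420e+02, 5.147e-01, 6.800e-02, 1.893e-01])]
bowl [array([ 1.011e+03,  4.284e-01, -7.400e-03,  2.720e-02]), array([ 1.020e+03,  4.284e-01, -7.600e-03,  2.680e-02])]
stack [array([ 3.510e+03,  6.756e-01, -1.676e-01,  9.520e-02]), array([ 3.509e+03,  6.756e-01, -1.675e-01,  9.520e-02])]
```

View pics/top9.png

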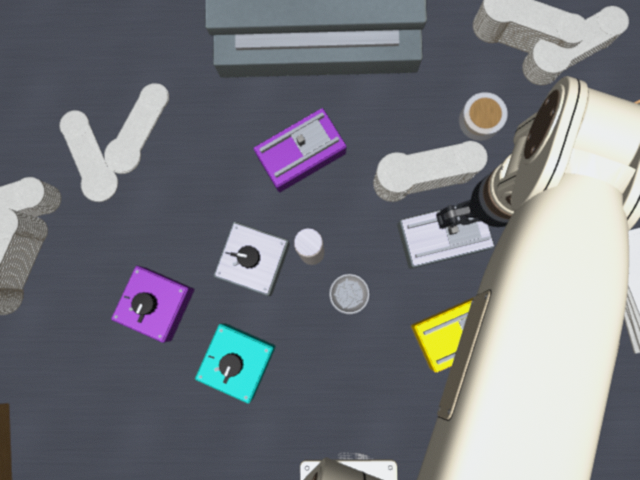

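View pics/w10.png

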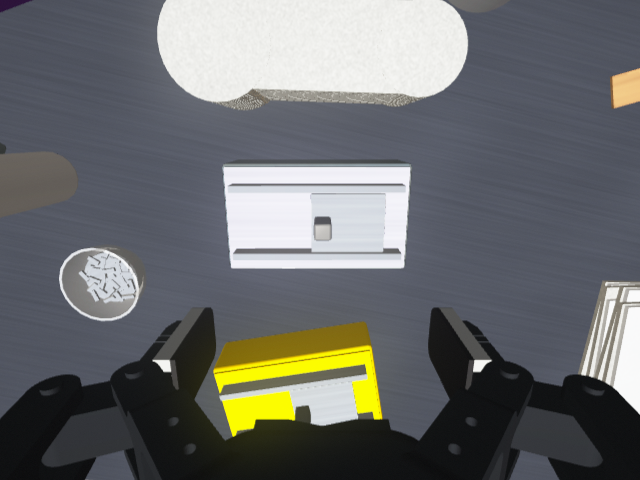

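The top view shows the dial nose at its tick (235,254), and the wrist view shows the lug (322,229) back at its starting place. The bystanders have not moved and the robot is clear of everything, so I'll hand in.

```bash
python3 -c "
from workcell import *
print(job_done())"
```

```text
the job is handed in; nothing more can be done
None
```

I completed both parts of the task and handed in at about 27 s of the 72 s. The hand-in gives no verdict, so the results below rest on my own measurements.

- **Dial:** I pulled the grey box's knob up about 11 mm, turned it about 78° clockwise past the post, and pushed it in until it bottomed at 16 N. The last checks read dial_turn 1.46 from the wrist camera. The top camera read 1.42, but from only 14 pixels. Both are inside the 1.29–1.61 window. The nose top is at 68 mm and the knob top at 98 mm, which is fully in.
- **Start box:** I slid the tab 59 mm aside and pressed the button until it bottomed at 16.5 N. It came back up to 69 mm, and I slid the tab back. The lug is within 0.3 mm of where it started.
- **Surroundings:** The stack, bottle and bowl measure within 0.3 mm of their starting positions. The gripper is open about 0.14 m above the lug and touches nothing.

No check failed. The wrist camera read positions on the start box about 2 mm off the top camera, which is within the stated calibration.

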